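Unclip the dust extractor's cover and take out its filter

TASK

Take the used filter out of the dust extractor for cleaning: squeeze the cover's two orange side tabs together and hold them in, work the cover until both hooks are free and lift it off without forcing it, and lay it flat, right way up, on the green mat. Then lift the filter out by its pull bar, keeping it level so that the dust stays in, and set it down upright in the blue tray. Be gentle with the tabs and the cover, put both parts down rather than dropping them, and leave the finds and tools on the table where they are.

Things in the scene. Friction and masses are not known exactly. Their poses are not given: they have to be found in the camera images.
- unit: bench dust extractor, heavy grey housing 260 (x) x 240 (y) x 112 high, cannot move. Origin: middle of its underside; z up, control panel at -x, hose at +x. In the middle of its top is a filter pocket, 98 (x) x 52 (y), floor 50 above the table. A dark steel seat frame (124 x 104 x 12 high) is screwed around the mouth; the cover lies on its rim.
- mouth (a point): nominal middle of the seat frame, at rim height, 124 above the table, fixed to the housing, axes as the unit's. The frame is screwed on through slots: it stands up to 4.5 mm to the +y or -y side of this point, and no reading tells how far (the cover does not follow it). Its opening is 96 (x) x 57.6 (y); its two long sides are lips 5 thick under which the cover's hooks catch.
- cover_grip (a point): snap-fit cover: white plate 112 (x) x 76 (y) x 3, 70 g, with a white boss (34 x 24) and two orange spring tabs beside it. This point: centre, half-way up the tabs, 13.5 above the plate's underside; y from tab_right to tab_left, z up. Tabs: upright, 22 wide (x), 4 thick, outer faces 48 apart, tops 24 above the plate's underside. A skirt (93 x 48) reaches 10.5 below the plate.
- cover: the same cover; origin: centre of the plate's underside (laid down, it stands on its skirt, origin 10.5 up). The skirt fits in the frame's opening with 4.8 mm of play either way along y. A hook on each tab catches under the frame's lip. With both tabs at their stops both hooks are free only while the cover is within 0.8 mm of the opening's middle; else one still holds, felt after 1 mm of lift.
- tab_left (a joint): how far the tab on the cover's +y side is pressed in: 0 (sprung out) to 0.007 m (at its stop). It starts to give at about 3 N and is at the stop with 9 N; it cracks above 35 N. Squeezed, the cover is held by its tabs and can be slid and lifted; forcing it against the frame with more than 20 N breaks it.
- tab_right (a joint): the same for the tab on the cover's -y side.
- filter_grip (a point): filter cartridge: pleated block in a blue frame, 88 (x) x 42 (y) x 36 high, 120 g, standing loosely in the pocket under the cover (5 mm play each way). A blue pull bar, 10 thick (x), 34 long (y), stands on its middle, top 62 above the cartridge's underside. This point: on the bar, 53 above the underside. Axes as the unit's, z up.
- filter: the same cartridge; origin at the centre of its underside, same axes.
- mat: flat green mat fixed on the table, 180 (x) x 160 (y) x 3 thick; origin: centre of its underside.
- tray: shallow blue tray, fixed, 200 (x) x 150 (y) x 30 high, walls and floor 4 thick; origin: centre of its underside.
- sherd_dark: bystander: dark grey potsherd, curved, 75 x 55 x 16; origin: centre of its underside
- sherd_grey: bystander: mid-grey potsherd, curved, 60 x 45 x 13; origin: centre of its underside
- sherd_red: bystander: red-brown potsherd, curved, 55 x 50 x 13; origin: centre of its underside
- brick: bystander: terracotta brick fragment, about 97 x 55 x 42; origin: centre of its underside
- whorl: bystander: brown clay spindle whorl, a ring 36 across and 16 high; origin: centre of its underside
- brush: bystander: flat dusting brush with a wooden handle, 170 long, 20 high, lying down; origin: centre of its underside
- jar: bystander: small screw-top sample jar, 48 across, 60 high; origin: centre of its underside
Not all that is in view belongs to the job. Of the things that look like the cover, the largest one is meant. There is more than one size of the tray; the job needs the larger.

How it is judged:
On the way, in this order (a step that is already met when the one before it is completed fails the run):
1. both tabs are pressed in together while the cover is still on the unit (value of joint each of tab_left, tab_right above 0.005 m and z of cover in the frame of unit below 0.13 m and horizontal distance between cover and unit below 0.01 m), for 0.1 s.
2. the cover is lifted clear of the unit (z of cover in the frame of unit above 0.15 m), for 0.1 s.
3. the cover lies flat on the mat, let go (horizontal distance between cover and mat below 0.06 m and z of cover in the frame of mat between 0.008 and 0.018 m and angle between cover's own z axis and vertical below 0.12 rad and linear speed of cover below 0.02 m/s and contact force between the fingers and cover below 0.1 N), for 0.2 s.
4. the filter is lifted out of the pocket (z of filter in the frame of unit above 0.125 m), for 0.1 s.
At the end, for the whole second after the job is handed in: The cover lies flat and right way up on the mat (its centre within 60 mm of the mat's, tilt under 0.12 rad) and the filter stands upright on the tray's floor (inside the walls, tilt under 0.12 rad), both let go and at rest (all of step 3 and x of filter in the frame of tray between -0.075 and 0.075 m and y of filter in the frame of tray between -0.06 and 0.06 m and z of filter in the frame of tray between 0.001 and 0.009 m and angle between filter's own z axis and vertical below 0.12 rad and linear speed of filter below 0.02 m/s and contact force between the fingers and filter below 0.1 N); the robot touches nothing.
It fails at once if the cover is forced: it and the unit press on each other with more than 20 N (contact force between cover and unit above 20 N).
It fails at once if a tab is squeezed with more than 35 N (contact force between the fingers and tab_left above 35 N or contact force between the fingers and tab_right above 35 N).
It fails at once if the filter is tipped by more than 0.5 rad (angle between filter's own z axis and vertical above 0.5 rad).
It fails at once if the cover or the filter is dropped (falls out of the fingers faster than 0.7 m/s, about 25 mm deep) ((linear speed of cover above 0.7 m/s and contact force between the fingers and cover below 0.1 N) or (linear speed of filter above 0.7 m/s and contact force between the fingers and filter below 0.1 N)).
It fails at once if a find or tool on the table is moved by more than 20 mm (distance of any of sherd_dark, sherd_grey, sherd_red, brick, whorl, brush, jar from where it was at the start of the episode above 0.02 m).
It also fails if it takes over 70 s, if anything falls off the work surface, if the arm or the gripper's body presses on something with over 40 N, if the wrist force passes 120 N, or if a joint passes its speed limit or range.

ROBOT

A 7-joint arm with a two-finger parallel gripper is mounted at the origin on the work surface. World frame = base frame: x ahead of the robot, y to its left, z up, the work surface at z = 0. Lengths are in m, angles in rad, forces in N, time in s.
With the tool pointing down it reaches from about 0.4 to 0.85 m from the base axis. Payload 4.5 kg.
Tool frame: the origin (TCP) lies on the mounting face of the last link; the fingertips stand 166 mm ahead of it and the grasp point (between the pads) lies 147 mm ahead of it; z points along the fingers, y is the line along which they close (so a half turn about z gives the same grasp; the last joint's range is limited). The gripper opens to 88 mm and grips with 3 to 60 N. Pads are 18 mm wide; open, the fingers measure 123 mm over their backs; the gripper's body (75 mm by 187 mm) begins 45 mm behind the grasp point.
Start: joints at [-1.122, 0.689, -0.195, 1.565, 0.157, 0.902, -0.215], TCP at [0.252, 0.572, 0.405] pointing down, gripper open.
Joint ranges: [-3.01, 3.01], [-0.46, 2.08], [-1.47, 1.51], [0.13, 2.56], [-1, 4.14], [0.04, 2.09], [-2.66, 2.66]. Speed limits (rad/s): [2.57, 2.57, 3.14, 3.14, 3.14, 3.14, 3.14].

INTERFACE

Orientations are given as a unit quaternion [x, y, z, w].
In Python, from plant import r, snapshot gives the robot as it stands. The module is installed in compiled form; this text tells all that it offers.
- The arm moves only by the tool move_arm, never from a script. Its argument "rows" is a list of rows, each a list of 5 numbers: the shift along the tool's x, y, z in m, then the turn about the tool's z in rad, then the finger opening in m, from 0 to 0.0881. In form: [[dx, dy, dz, spin, claw], ...]. A call has 1 to 10 rows; each row shifts and turns the commanded pose from where the row before left it, along the tool's axes as they then stand; what a row does not reach is not made up. A row lasts 1/12 s, in which the tool goes at most 41.7 mm and 7.16 degrees, less where a joint would pass 70% of its speed; a pose out of reach is approached as far as the arm can. A call with a gripper value outside its range is refused whole. The fingers move at their own pace and stop on an object; "newtons" is the grip in N (left out, the last holds). Time passes only in rows, so rows that do not move let the fingers close. It gives the time, the measured TCP pose, the force, the opening and the grip force at its end, in the units of the state.
- r.get_state(): the state, without advancing time (a new reading comes with each control period).
- snapshot(name): name is "scene" or "top" or "wrist"; returns a dict with "color" (400x640x3 uint8, red, green, blue), "depth" (400x640 float32, m along the optical axis (not along the pixel's ray), 0 where there is no reading), "mtx" (3x3 intrinsics, pixels), "eye" and "orientation" of the camera in the world. Camera axes: x right, y up, looking along -z (the intrinsics and any distortion apply to the point x, -y, -z); pixel columns grow to the right and rows downward; lengths in m; the calibration is good to about 2 mm. The wrist camera is an equidistant fisheye: a pixel r from the principal point sees the ray r / f radians off the axis. A picture is of the moment at which its call begins.
- r.finish_job(): hands the job in; it is judged then, once.
The state is a dict: "clock": time; "q": joint angles; "qd": joint speeds; "joint_torque": joint torques, N m; "tool_pos": TCP position; "eef_rot": TCP orientation; "contact_force": force on the tool from outside, world axes, zero at the start; "moment": the same for the moment, N m; "opening": opening from 0.0 (shut) to 1.0 (fully open); "finger_force": force on a finger pad.
Only numpy, scipy, OpenCV 4.12 (cv2) and the standard library are available. Lean on these libraries where they do the work, as an engineer would, in place of code of your own. Each camera call takes 0.05 s, during which the arm holds its last target. There are 200 camera calls.

## Working session

There is one attempt and no reset: what is moved stays moved. The work goes in short steps, Python scripts to look and compute and a tool call to move; the robot and the scene stay as the last step left them, time stands still between calls to the robot, and variables do not carry over. Pictures are saved under pics/ and viewed, at most 10 in all, crops included, and the job is handed in when it is done.

Besides the shell and the picture viewer there is one more tool, called after ">>>" by a JSON object that holds its "api" and its "payload". move_arm: Moves the arm, as the interface text tells. Its arguments: {"type":"object","properties":{"rows":{"type":"array"},"newtons":{"type":"number"}},"required":["rows"]}

```bash
mkdir -p pics; python3 - <<'E'
from plant import r, snapshot
import cv2,numpy as np
s=r.get_state();print({k:np.round(v,3) for k,v in s.items()})
for n in("top","scene"):
    d=snapshot(n);cv2.imwrite(f"pics/{n}1.png",d["color"][:,:,::-1]);np.savez(f"{n}1.npz",**d)
    print(n,d["mtx"],d["eye"],d["orientation"])
E
```

```text
{'clock': np.float64(0.0), 'q': array([-1.122,  0.69 , -0.195,  1.566,  0.157,  0.903, -0.215]), 'qd': array([ 0.001, -0.   ,  0.001,  0.   , -0.   ,  0.001, -0.001]), 'joint_torque': array([ 1.0000e-03, -5.2756e+01, -1.2660e+00, -1.5342e+01, -5.3000e-02,
        7.0000e-03,  0.0000e+00]), 'tool_pos': array([0.252, 0.572, 0.404]), 'eef_rot': array([ 0.206,  0.979, -0.001, -0.   ]), 'contact_force': array([-0.359,  0.372,  0.151]), 'moment': array([0.021, 0.058, 0.032]), 'finger_force': np.float64(0.0), 'opening': np.float64(0.994)}
top [[497.57784356   0.         308.96542259]
 [  0.         497.57784356 199.48040272]
 [  0.           0.           1.        ]] [ 0.18152977 -0.0218554   1.59970581] [-0.07784038  0.08042472  0.71236197 -0.69282982]
scene [[421.26719359   0.         326.03732026]
 [  0.         421.26719359 190.58166145]
 [  0.           0.           1.        ]] [1.40983313 0.34796946 0.89290819] [0.24357794 0.35534504 0.75434049 0.49534848]
```

View pics/top1.png

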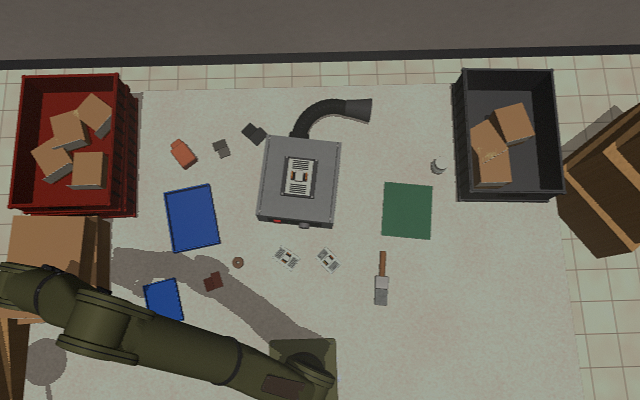

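View pics/scene1.png

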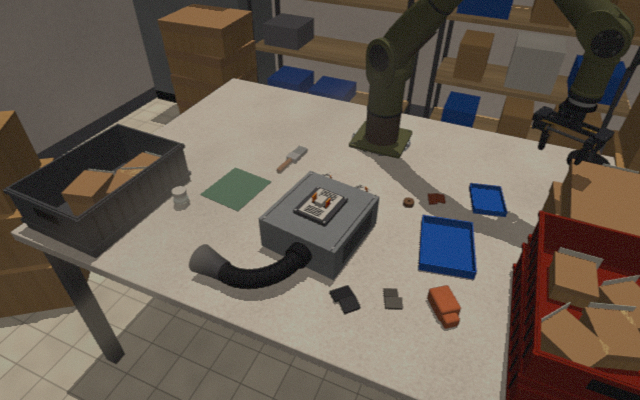

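Top view: unit at (300,180) with the cover at (299,176), large blue tray at (192,217), mat at (407,210), small tray (163,300), decoy covers (286,257) and (328,259), whorl (238,262), red sherd (213,281), brush (382,278), jar (438,166). Scene view agrees.

```bash
cat > h.py <<'E'
import numpy as np,cv2
from scipy.spatial.transform import Rotation as R
def cloud(d):
    K=d["mtx"];v,u=np.mgrid[:400,:640]
    z=d["depth"];p=np.stack([(u-K[0,2])/K[0,0]*z,-(v-K[1,2])/K[1,1]*z,-z],-1)
    return p@R.from_quat(d["orientation"]).as_matrix().T+d["eye"]
def onplane(d,px,h):
    K=d["mtx"];px=np.atleast_2d(px).astype(float)
    ray=np.c_[(px[:,0]-K[0,2])/K[0,0],-(px[:,1]-K[1,2])/K[1,1],-np.ones(len(px))]@R.from_quat(d["orientation"]).as_matrix().T
    return d["eye"]+ray*((h-d["eye"][2])/ray[:,2])[:,None]
def rect(d,m,h):
    """largest contour of mask, put on plane z=h -> min area rectangle (centre, size, yaw deg)"""
    c=max(cv2.findContours(m.astype(np.uint8),cv2.RETR_EXTERNAL,cv2.CHAIN_APPROX_NONE)[0],key=cv2.contourArea)[:,0]
    return cv2.minAreaRect((onplane(d,c,h)[:,:2]*1000).astype(np.float32))
E
python3 - <<'E'
from h import *
for n in("top","scene"):
    d=dict(np.load(n+"1.npz"));P=cloud(d);H=cv2.cvtColor(d["color"],cv2.COLOR_RGB2HSV);h,s,v=[H[...,i].astype(int) for i in range(3)]
    z=P[...,2];near=(abs(P[...,0]-.6)<.35)&(abs(P[...,1])<.55)
    print(n,"table z",np.median(z[near&(abs(z)<.03)]))
    top=near&(z>.1)&(z<.13)&(abs(P[...,1])<.25)
    k=top|(near&(z>.13)&(z<.16)&(abs(P[...,1])<.12))
    print("unit",rect(d,k,.112), np.median(z[top]))
    U=rect(d,k,.112)[0]
    inn=np.hypot(P[...,0]-U[0]/1e3,P[...,1]-U[1]/1e3)<.09
    w=inn&(z>.115)&(s<60)&(v>140);print("white",w.sum(),rect(d,cv2.morphologyEx(w.astype(np.uint8),cv2.MORPH_CLOSE,np.ones((9,9))),.127))
    o=inn&(h<20)&(s>120)
    nn,lab,st,ce=cv2.connectedComponentsWithStats(o.astype(np.uint8))
    for i in range(1,nn):
        if st[i,4]>4: q=P[lab==i];print("orange",st[i],ce[i],q.mean(0).round(4),q[:,2].max().round(4),onplane(d,ce[i],.148).round(4))
    print("mat",rect(d,near&(h>60)&(h<90)&(s>80)&(z<.05),.003))
    b=near&(h>105)&(h<125)&(s>150)
    nn,lab,st,ce=cv2.connectedComponentsWithStats(b.astype(np.uint8))
    for i in range(1,nn):
        if st[i,4]>400: print("tray",rect(d,lab==i,.03),np.percentile(z[lab==i],[10,50,90]))
E
```

```text
top table z -0.00022146657440647033
unit ((590.957763671875, -1.181304931640625), (239.83596801757812, 263.42779541015625), 81.98381805419922) 0.11214349081106101
white 432 ((590.854736328125, -2.797100067138672), (72.15872192382812, 110.34249114990234), 82.08506774902344)
orange [291 171   2   8  11] [291.63636364 174.90909091] [0.5939 0.0188 0.1353] 0.1473 [[0.5903 0.0184 0.148 ]]
orange [305 173   2   8  14] [305.5 176.5] [ 0.5853 -0.0234  0.1437] 0.1507 [[ 0.5842 -0.0234  0.148 ]]
mat ((501.394287109375, -352.06353759765625), (155.7071533203125, 177.4464111328125), 83.02488708496094)
tray ((491.2992248535156, 347.0299072265625), (201.18075561523438, 147.9107208251953), 11.036953926086426) [-0.00145166  0.00347732  0.01002746]
tray ((273.73199462890625, 438.31268310546875), (50.359066009521484, 105.55046844482422), 1.9341835975646973) [-0.00286399  0.00186339  0.0132156 ]
scene table z 0.001456664076129044
unit ((595.083740234375, -0.527862548828125), (246.7292938232422, 272.3901672363281), 81.91755676269531) 0.11343026978295051
white 318 ((589.287841796875, -2.8419113159179688), (74.4178466796875, 110.4222640991211), 81.79362487792969)
orange [312 193   5   9  25] [313.68 196.56] [ 0.5886 -0.0253  0.1417] 0.1509 [[ 0.5956 -0.0222  0.148 ]]
orange [325 198   6  10  31] [327.19354839 202.4516129 ] [0.5958 0.0186 0.141 ] 0.1518 [[0.6034 0.0217 0.148 ]]
mat ((709.85693359375, 549.822265625), (0.0, 0.0), 0.0)
tray ((504.0076904296875, 349.86248779296875), (221.97337341308594, 147.90780639648438), 10.616082191467285) [0.00311019 0.00587132 0.02499263]
```

>>> {"api": "move_arm", "payload": {"rows": [[0,0,0,-0.091,0.088],[0,0,0,-0.091,0.088],[0,0,0,-0.092,0.088],[-0.02,-0.026,0,0,0.088],[-0.02,-0.026,0,0,0.088],[-0.02,-0.026,0,0,0.088],[-0.02,-0.026,0,0,0.088],[-0.02,-0.026,0,0,0.088],[-0.02,-0.026,0,0,0.088],[-0.02,-0.026,0,0,0.088]], "newtons": 12}}

```text
clock: 0.93
tool_pos: [0.3654, 0.3706, 0.4045]
eef_rot: [0.07, 0.998, -0.0, -0.0]
contact_force: [0.4, 0.1, -0.1]
opening: 0.994
finger_force: 0.0
```

```bash
cat >> h.py <<'E'
def to(x,y,z,yawdeg=None):
    """tool-axis shift and spin from measured pose to target; yawdeg = world angle of tool y"""
    from plant import r
    s=r.get_state();M=R.from_quat(s["eef_rot"]).as_matrix();yy=np.degrees(np.arctan2(M[1,1],M[0,1]))
    sp=0 if yawdeg is None else -np.radians((yawdeg-yy+90)%180-90)
    print("t",round(float(s["clock"]),2),"pos",np.round(s["tool_pos"],4),"yaw",yy.round(2),"tilt",np.round(M[:2,2],4),"F",np.round(s["contact_force"],2),"M",np.round(s["moment"],3),"open",round(float(s["opening"])*.0881,4),"ff",round(float(s["finger_force"]),2))
    print("  shift",(M.T@(np.array([x,y,z])-s["tool_pos"])).round(4),"spin",round(float(sp),4))
E
python3 -c "
from h import *
to(.591,-.0025,.4,82)"
```

```text
t 0.93 pos [0.3654 0.3706 0.4045] yaw 81.94 tilt [-0.0003 -0.0005] F [ 0.39  0.08 -0.09] M [ 0.035 -0.04   0.026] open 0.0876 ff 0.0
  shift [-0.2757 -0.3378  0.0046] spin -0.001
```

>>> {"api": "move_arm", "payload": {"rows": [[-0.024,-0.0295,0,0,0.088],[-0.024,-0.0295,0,0,0.088],[-0.024,-0.0295,0,0,0.088],[-0.024,-0.0295,0,0,0.088],[-0.024,-0.0295,0,0,0.088],[-0.024,-0.0295,0,0,0.088],[-0.024,-0.0295,0,0,0.088],[-0.024,-0.0295,0,0,0.088],[-0.024,-0.0295,0,0,0.088],[-0.024,-0.0295,0,0,0.088]]}}

```text
clock: 1.77
tool_pos: [0.5617, 0.0445, 0.4044]
eef_rot: [0.07, 0.998, -0.0, -0.0]
contact_force: [1.4, 0.3, -0.5]
opening: 1.0
finger_force: 0.0
```

>>> {"api": "move_arm", "payload": {"rows": [[0,0,0,0,0.088],[0,0,0,0,0.088]]}}

```text
clock: 1.93
tool_pos: [0.5619, 0.0435, 0.404]
eef_rot: [0.073, 0.997, -0.001, -0.0]
contact_force: [0.1, -0.4, 0.0]
opening: 0.997
finger_force: 0.0
```

```bash
python3 -c "
from h import *
to(.591,-.0025,.4,82)
from plant import snapshot
d=snapshot('wrist');np.savez('w1.npz',**d);cv2.imwrite('pics/w1.png',d['color'][:,:,::-1]);print(d['mtx'],d['eye'],d['orientation'])"
```

```text
t 1.93 pos [0.5619 0.0435 0.404 ] yaw 81.6 tilt [-0.0006 -0.001 ] F [ 0.11 -0.38  0.05] M [ 0.057  0.041 -0.019] open 0.0878 ff 0.0
  shift [-0.0355 -0.0412  0.004 ] spin -0.007
[[309.70691629   0.         324.36213373]
 [  0.         309.70691629 201.92240039]
 [  0.           0.           1.        ]] [0.48140072 0.05375513 0.38432707] [-0.11886436 -0.10133765  0.64519454  0.74788098]
```

View pics/w1.png

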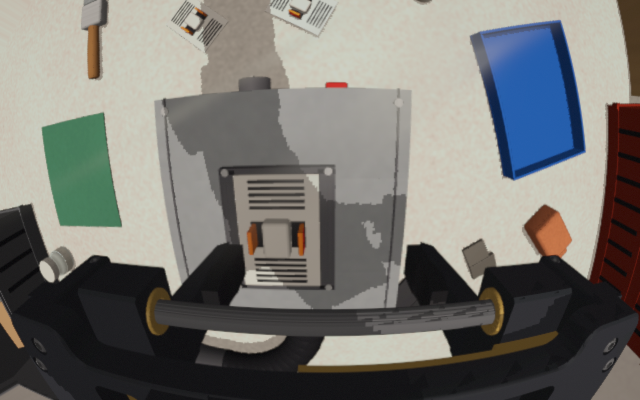

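Wrist view: the tabs at (252,239) and (301,239), plate spanning columns 234–321 on the dark frame (220–334). Cross-checking tab positions here by ray.

```bash
cat >> h.py <<'E'
def fish(d,px,h):
    K=d["mtx"];px=np.atleast_2d(px).astype(float)
    a=(px[:,0]-K[0,2])/K[0,0];b=(px[:,1]-K[1,2])/K[1,1];t=np.hypot(a,b)
    k=np.sin(t)/t
    ray=np.c_[a*k,-b*k,-np.cos(t)]@R.from_quat(d["orientation"]).as_matrix().T
    return d["eye"]+ray*((h-d["eye"][2])/ray[:,2])[:,None]
E
python3 - <<'E'
from h import *
d=dict(np.load("w1.npz"));H=cv2.cvtColor(d["color"],cv2.COLOR_RGB2HSV);h,s,v=[H[...,i].astype(int) for i in range(3)]
o=((h<20)&(s>130)&(v>90)).astype(np.uint8);o[:215]=0;o[265:]=0;o[:,:240]=0;o[:,315:]=0
nn,lab,st,ce=cv2.connectedComponentsWithStats(o)
for i in range(1,nn):
    if st[i,4]>10:
        x,y,w,hh,_=st[i];print(st[i],ce[i]);print(fish(d,[[x,y+hh/2],[x+w,y+hh/2],[x+w/2,y],[x+w/2,y+hh]],.148).round(4))
# plate edges on row between vents
wt=((s<60)&(v>130)).astype(np.uint8);wt[:160]=0;wt[292:]=0;wt[:,:228]=0;wt[:,328:]=0
c=max(cv2.findContours(cv2.morphologyEx(wt,cv2.MORPH_CLOSE,np.ones((9,9))),0,1)[0],key=cv2.contourArea)[:,0]
print(cv2.minAreaRect((fish(d,c,.127)[:,:2]*1000).astype(np.float32)))
dk=((v<75)).astype(np.uint8)
for row in (180,195,210): print(row,np.flatnonzero(dk[row,200:350])+200)
E
```

```text
[247 224  10  31 225] [251.76444444 238.86666667]
[[ 0.581  -0.0286  0.148 ]
 [ 0.5821 -0.0198  0.148 ]
 [ 0.5675 -0.0208  0.148 ]
 [ 0.5962 -0.0278  0.148 ]]
[297 224   8  32 182] [300.86813187 239.45054945]
[[0.5872 0.0143 0.148 ]
 [0.5881 0.021  0.148 ]
 [0.5733 0.0202 0.148 ]
 [0.6027 0.015  0.148 ]]
((586.8461303710938, -5.046180725097656), (82.30042266845703, 138.2324676513672), 78.10214233398438)
180 [220 221 222 223 224 225 226 227 228 229 230 231]
195 [221 222 223 224 225 226 227 228 229 230 231 232 233 249 250 251 252 253
 254 255 256 257 258 259 260 261 262 263 264 265 266 267 268 269 270 271
 272 273 274 275 276 277 278 279 280 281 282 283 284 285 286 287 288 289
 290 291 292 293 294 295 296 297 298 299 300 301 302 320]
210 [223 224 225 226 227 228 229 230 231 232 233 234 320 321 322 323 324 325
 326 327 328 329 330 331 332 333 334]
```

>>> {"api": "move_arm", "payload": {"rows": [[-0.017,-0.021,0,-0.0035,0.088],[-0.017,-0.021,0,-0.0035,0.088],[0,0,0.03,0,0.088],[0,0,0.03,0,0.088],[0,0,0.03,0,0.088],[0,0,0.01,0,0.088],[0,0,0,0,0.088],[0,0,0,0,0.088]]}}

```text
clock: 2.65
tool_pos: [0.589, 0.0015, 0.3052]
eef_rot: [0.066, 0.998, 0.0, -0.0]
contact_force: [-0.7, 0.3, 0.5]
opening: 0.998
finger_force: 0.0
```

```bash
python3 -c "
from h import *
to(.5895,-.003,.298,82)"
```

```text
t 2.65 pos [0.589  0.0015 0.3052] yaw 82.45 tilt [-0.0001  0.0008] F [-0.69  0.28  0.49] M [ 0.049 -0.005 -0.006] open 0.0879 ff 0.0
  shift [-0.0011 -0.0044  0.0072] spin 0.0079
```

>>> {"api": "move_arm", "payload": {"rows": [[-0.001,-0.0042,0,0.005,0.088],[0,0,0.007,0,0.088],[0,0,0,0,0.088],[0,0,0,0,0.088]]}}

```text
clock: 2.98
tool_pos: [0.5895, -0.0044, 0.2982]
eef_rot: [0.07, 0.998, 0.0, 0.0]
contact_force: [0.1, 1.0, 0.9]
opening: 1.0
finger_force: 0.0
```

```bash
python3 -c "
from h import *
to(.5895,-.003,.298,82)
from plant import snapshot
d=snapshot('wrist');np.savez('w2.npz',**d);cv2.imwrite('pics/w2.png',d['color'][:,:,::-1])"
```

```text
t 2.98 pos [ 0.5895 -0.0044  0.2982] yaw 82.03 tilt [ 0.0007 -0.    ] F [0.1  0.97 0.9 ] M [ 0.089  0.012 -0.014] open 0.0881 ff 0.0
  shift [0.0002 0.0013 0.0002] spin 0.0005
```

View pics/w2.png

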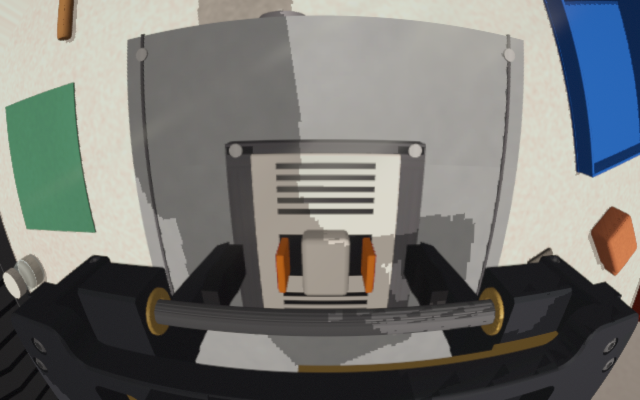

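The tabs (277–289 and 362–375, row 265) lie midway between the fingers (inner edges 245 and 406). Squeeze.

>>> {"api": "move_arm", "payload": {"rows": [[0,0,0,0,0.06],[0,0,0,0,0.05],[0,0,0,0,0.04],[0,0,0,0,0.03],[0,0,0,0,0.03],[0,0,0,0,0.03],[0,0,0,0,0.03],[0,0,0,0,0.03]], "newtons": 14}}

```text
clock: 3.7
tool_pos: [0.5895, -0.0042, 0.2977]
eef_rot: [0.069, 0.998, 0.0, -0.0]
contact_force: [-0.1, 0.8, 0.1]
opening: 0.418
finger_force: 7.9
```

```bash
python3 -c "
from h import *
to(.5895,-.003,.298,82)"
```

```text
t 3.7 pos [ 0.5895 -0.0042  0.2977] yaw 82.05 tilt [-0.      0.0001] F [-0.12  0.8   0.07] M [ 0.026 -0.035  0.025] open 0.0368 ff 7.86
  shift [ 0.0001  0.0012 -0.0003] spin 0.0008
```

>>> {"api": "move_arm", "payload": {"rows": [[0,0,0,0,0.03],[0,0,0,0,0.03],[0,0,0,0,0.03],[0,0,0,0,0.03]]}}

```text
clock: 4.03
tool_pos: [0.5895, -0.0042, 0.2977]
eef_rot: [0.069, 0.998, 0.0, 0.0]
contact_force: [0.4, -0.5, 0.5]
opening: 0.38
finger_force: 14.0
```

>>> {"api": "move_arm", "payload": {"rows": [[0,0.001,0,0,0.03],[0,0,0,0,0.03],[0,0.001,0,0,0.03],[0,0,0,0,0.03]]}}

```text
clock: 4.37
tool_pos: [0.5898, -0.002, 0.2977]
eef_rot: [0.069, 0.998, 0.0, 0.0]
contact_force: [0.0, -0.7, 0.3]
opening: 0.382
finger_force: 14.0
```

```bash
python3 -c "
from h import *
to(.5895,-.003,.298,82)"
```

```text
t 4.37 pos [ 0.5898 -0.002   0.2977] yaw 82.06 tilt [0.0001 0.0001] F [ 0.   -0.71  0.26] M [-0.085  0.012 -0.031] open 0.0336 ff 14.0
  shift [ 0.0001 -0.001  -0.0003] spin 0.001
```

>>> {"api": "move_arm", "payload": {"rows": [[0,0.001,0,0,0.03],[0,0,0,0,0.03]]}}

```text
clock: 4.53
tool_pos: [0.5899, -0.001, 0.2977]
eef_rot: [0.069, 0.998, 0.0, 0.0]
contact_force: [1.2, -0.7, 0.0]
opening: 0.382
finger_force: 14.0
```

>>> {"api": "move_arm", "payload": {"rows": [[0,0.0005,0,0,0.03],[0,0,0,0,0.03]]}}

```text
clock: 4.7
tool_pos: [0.5899, -0.0006, 0.2977]
eef_rot: [0.069, 0.998, 0.0, -0.0]
contact_force: [0.8, 0.1, -0.2]
opening: 0.382
finger_force: 14.0
```

>>> {"api": "move_arm", "payload": {"rows": [[0,0.0005,0,0,0.03],[0,0,0,0,0.03]]}}

```text
clock: 4.87
tool_pos: [0.59, -0.0002, 0.2977]
eef_rot: [0.069, 0.998, 0.0, 0.0]
contact_force: [1.0, -0.7, 2.1]
opening: 0.381
finger_force: 14.0
```

>>> {"api": "move_arm", "payload": {"rows": [[0,0.0005,0,0,0.03],[0,0.0,0,0,0.03]]}}

```text
clock: 5.03
tool_pos: [0.5901, 0.0004, 0.2977]
eef_rot: [0.069, 0.998, 0.0, 0.0]
contact_force: [-0.5, -0.6, -0.6]
opening: 0.384
finger_force: 14.0
```

>>> {"api": "move_arm", "payload": {"rows": [[0,0.0005,0,0,0.03],[0,0,0,0,0.03]]}}

```text
clock: 5.2
tool_pos: [0.5901, 0.0008, 0.2977]
eef_rot: [0.069, 0.998, -0.0, -0.0]
contact_force: [1.0, -1.0, 0.2]
opening: 0.381
finger_force: 14.0
```

>>> {"api": "move_arm", "payload": {"rows": [[0,0.0005,0,0,0.03],[0,0,0,0,0.03]]}}

```text
clock: 5.37
tool_pos: [0.5902, 0.0009, 0.2977]
eef_rot: [0.069, 0.998, -0.0, -0.0]
contact_force: [-1.1, -1.5, 1.2]
opening: 0.382
finger_force: 14.0
```

>>> {"api": "move_arm", "payload": {"rows": [[0,0.0005,0,0,0.03],[0,0,0,0,0.03]]}}

```text
clock: 5.53
tool_pos: [0.5902, 0.001, 0.2977]
eef_rot: [0.07, 0.998, -0.001, -0.0]
contact_force: [0.2, -2.5, 1.5]
opening: 0.38
finger_force: 14.0
```

>>> {"api": "move_arm", "payload": {"rows": [[0,0.0005,0,0,0.03],[0,0,0,0,0.03]]}}

```text
clock: 5.7
tool_pos: [0.5902, 0.0012, 0.2977]
eef_rot: [0.07, 0.998, -0.001, -0.0]
contact_force: [-0.9, -5.0, 2.4]
opening: 0.381
finger_force: 14.0
```

>>> {"api": "move_arm", "payload": {"rows": [[0,-0.0015,0,0,0.03],[0,-0.0015,0,0,0.03],[0,-0.0015,0,0,0.03],[0,-0.0015,0,0,0.03],[0,-0.0015,0,0,0.03],[0,-0.0015,0,0,0.03],[0,0,0,0,0.03],[0,0,0,0,0.03]]}}

```text
clock: 6.37
tool_pos: [0.5891, -0.0068, 0.2977]
eef_rot: [0.069, 0.998, -0.0, 0.0]
contact_force: [1.1, -0.5, 0.1]
opening: 0.382
finger_force: 14.0
```

>>> {"api": "move_arm", "payload": {"rows": [[0,-0.0005,0,0,0.03],[0,0,0,0,0.03]]}}

```text
clock: 6.53
tool_pos: [0.5891, -0.0071, 0.2977]
eef_rot: [0.069, 0.998, 0.0, 0.0]
contact_force: [-0.3, -0.6, 0.4]
opening: 0.378
finger_force: 14.0
```

>>> {"api": "move_arm", "payload": {"rows": [[0,-0.0005,0,0,0.03],[0,0,0,0,0.03]]}}

```text
clock: 6.7
tool_pos: [0.589, -0.0076, 0.2977]
eef_rot: [0.069, 0.998, 0.0, 0.0]
contact_force: [-0.3, 0.9, -0.2]
opening: 0.382
finger_force: 14.0
```

>>> {"api": "move_arm", "payload": {"rows": [[0,-0.0005,0,0,0.03],[0,0,0,0,0.03]]}}

```text
clock: 6.87
tool_pos: [0.5889, -0.0082, 0.2977]
eef_rot: [0.069, 0.998, 0.0, -0.0]
contact_force: [0.3, 0.7, 0.8]
opening: 0.381
finger_force: 14.0
```

>>> {"api": "move_arm", "payload": {"rows": [[0,-0.0005,0,0,0.03],[0,0,0,0,0.03]]}}

```text
clock: 7.03
tool_pos: [0.5888, -0.0087, 0.2977]
eef_rot: [0.069, 0.998, 0.0, -0.0]
contact_force: [0.4, 0.3, 0.4]
opening: 0.375
finger_force: 14.0
```

>>> {"api": "move_arm", "payload": {"rows": [[0,-0.0005,0,0,0.03],[0,0,0,0,0.03]]}}

```text
clock: 7.2
tool_pos: [0.5888, -0.0089, 0.2977]
eef_rot: [0.069, 0.998, 0.0, 0.0]
contact_force: [-0.0, 0.8, -0.1]
opening: 0.379
finger_force: 14.0
```

>>> {"api": "move_arm", "payload": {"rows": [[0,-0.0005,0,0,0.03],[0,0,0,0,0.03]]}}

```text
clock: 7.37
tool_pos: [0.5887, -0.009, 0.2978]
eef_rot: [0.069, 0.998, 0.001, 0.0]
contact_force: [0.9, 2.7, 0.2]
opening: 0.384
finger_force: 14.0
```

>>> {"api": "move_arm", "payload": {"rows": [[0,-0.0005,0,0,0.03],[0,0,0,0,0.03]]}}

```text
clock: 7.53
tool_pos: [0.5887, -0.0091, 0.2978]
eef_rot: [0.069, 0.998, 0.001, 0.0]
contact_force: [0.4, 5.2, -1.0]
opening: 0.382
finger_force: 14.0
```

Both walls found at y ≈ 0.0010 and −0.0090 (9.8 mm apart, expected 9.6): the middle is y ≈ −0.0039.

>>> {"api": "move_arm", "payload": {"rows": [[0,0.0015,0,0,0.03],[0,0.0015,0,0,0.03],[0,0.0015,0,0,0.03],[0,0.0015,0,0,0.03],[0,0,0,0,0.03],[0,0,0,0,0.03]]}}

```text
clock: 8.03
tool_pos: [0.5895, -0.0045, 0.2977]
eef_rot: [0.069, 0.998, -0.0, -0.0]
contact_force: [0.4, -1.1, 0.2]
opening: 0.385
finger_force: 14.0
```

>>> {"api": "move_arm", "payload": {"rows": [[0,0.0006,0,0,0.03],[0,0,0,0,0.03],[0,0,-0.0008,0,0.03],[0,0,-0.0007,0,0.03],[0,0,0,0,0.03]]}}

```text
clock: 8.45
tool_pos: [0.5894, -0.0033, 0.2991]
eef_rot: [0.069, 0.998, 0.0, -0.0]
contact_force: [0.2, 0.8, -1.2]
opening: 0.382
finger_force: 14.0
```

```bash
python3 -c "
from h import *
to(.5896,-.0039,.2992,82)"
```

```text
t 8.45 pos [ 0.5894 -0.0033  0.2991] yaw 82.07 tilt [-0.0003  0.0005] F [ 0.2   0.84 -1.18] M [-0.012 -0.078  0.016] open 0.0336 ff 14.0
  shift [-0.0003 -0.0006 -0.0001] spin 0.0012
```

>>> {"api": "move_arm", "payload": {"rows": [[0,-0.0005,0,0,0.03],[0,0,-0.0007,0,0.03],[0,0,0,0,0.03]]}}

```text
clock: 8.7
tool_pos: [0.5895, -0.004, 0.2999]
eef_rot: [0.069, 0.998, 0.0, 0.0]
contact_force: [0.3, -0.3, -1.3]
opening: 0.38
finger_force: 14.0
```

>>> {"api": "move_arm", "payload": {"rows": [[0,0,-0.0008,0,0.03],[0,0,0,0,0.03]]}}

```text
clock: 8.87
tool_pos: [0.5895, -0.004, 0.3008]
eef_rot: [0.069, 0.998, 0.0, 0.0]
contact_force: [-0.6, 0.3, 0.1]
opening: 0.381
finger_force: 14.0
```

Lifted 3 mm with no resistance: both hooks are free.

>>> {"api": "move_arm", "payload": {"rows": [[0,0,-0.0015,0,0.03],[0,0,-0.0015,0,0.03],[0,0,-0.002,0,0.03],[0,0,-0.002,0,0.03]]}}

```text
clock: 9.2
tool_pos: [0.5895, -0.004, 0.3079]
eef_rot: [0.069, 0.998, 0.0, 0.0]
contact_force: [0.0, -0.6, -0.7]
opening: 0.381
finger_force: 14.0
```

>>> {"api": "move_arm", "payload": {"rows": [[0,0,-0.004,0,0.03],[0,0,-0.006,0,0.03],[0,0,-0.01,0,0.03],[0,0,-0.015,0,0.03],[0,0,-0.015,0,0.03],[0,0,-0.015,0,0.03],[0,0,-0.005,0,0.03],[0,0,0,0,0.03],[0,0,0,0,0.03]]}}

```text
clock: 9.95
tool_pos: [0.5893, -0.0042, 0.3779]
eef_rot: [0.069, 0.998, -0.0, 0.0]
contact_force: [0.4, -0.5, -2.0]
opening: 0.381
finger_force: 14.0
```

```bash
python3 -c "
from h import *
to(.5014,-.352,.377,83)
from plant import snapshot
d=snapshot('wrist');np.savez('w3.npz',**d);cv2.imwrite('pics/w3.png',d['color'][:,:,::-1])"
```

```text
t 9.95 pos [ 0.5893 -0.0042  0.3779] yaw 82.04 tilt [ 0.0003 -0.    ] F [ 0.42 -0.51 -1.97] M [ 0.032 -0.05  -0.036] open 0.0335 ff 14.0
  shift [ 0.0389 -0.3567  0.0008] spin -0.0167
```

View pics/w3.png

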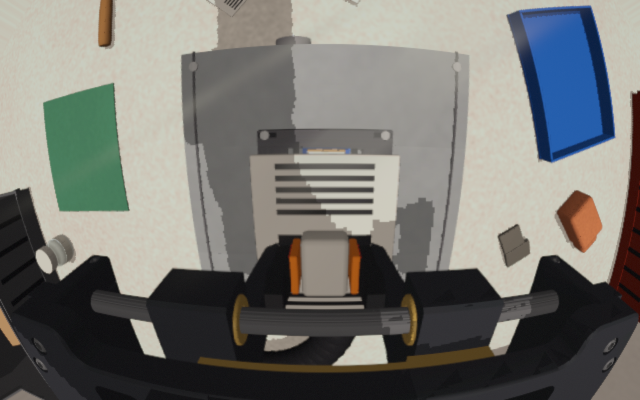

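Cover is in hand, level, between the fingers (boss at (325,263)); the blue filter shows below it. Over to the mat.

>>> {"api": "move_arm", "payload": {"rows": [[0.004,-0.02,0,-0.002,0.03],[0.004,-0.035,0,-0.002,0.03],[0.004,-0.035,0,-0.002,0.03],[0.004,-0.035,0,-0.002,0.03],[0.004,-0.035,0,-0.002,0.03],[0.004,-0.035,0,-0.002,0.03],[0.004,-0.035,0,-0.002,0.03],[0.004,-0.035,0,-0.002,0.03],[0.004,-0.035,0,0,0.03],[0.003,-0.035,0,0,0.03]]}}

```text
clock: 10.83
tool_pos: [0.5064, -0.3328, 0.3766]
eef_rot: [0.061, 0.998, 0.001, -0.001]
contact_force: [1.1, -0.2, -2.2]
opening: 0.385
finger_force: 14.0
```

>>> {"api": "move_arm", "payload": {"rows": [[0,-0.02,0,0,0.03],[0,0,0,0,0.03],[0,0,0.03,0,0.03],[0,0,0.03,0,0.03],[0,0,0.03,0,0.03],[0,0,0.03,0,0.03],[0,0,0.03,0,0.03],[0,0,0.02,0,0.03],[0,0,0,0,0.03],[0,0,0,0,0.03]]}}

```text
clock: 11.67
tool_pos: [0.5048, -0.35, 0.2064]
eef_rot: [0.061, 0.998, 0.001, -0.001]
contact_force: [0.5, 0.5, -1.0]
opening: 0.388
finger_force: 14.0
```

```bash
python3 -c "
from h import *
to(.5014,-.352,.1872,83)"
```

```text
t 11.67 pos [ 0.5048 -0.35    0.2064] yaw 83.02 tilt [-0.0027  0.0022] F [ 0.48  0.45 -0.96] M [-0.015 -0.043  0.036] open 0.0342 ff 14.0
  shift [ 0.0031 -0.0025  0.0192] spin 0.0004
```

>>> {"api": "move_arm", "payload": {"rows": [[0,0,0.009,0,0.03],[0,0,0.006,0,0.03],[0,0,0.002,0,0.03],[0,0,0,0,0.03],[0,0,0.001,0,0.03],[0,0,0,0,0.03]]}}

```text
clock: 12.17
tool_pos: [0.5052, -0.3512, 0.1901]
eef_rot: [0.061, 0.998, -0.0, 0.0]
contact_force: [0.2, 0.6, -0.3]
opening: 0.383
finger_force: 14.0
```

>>> {"api": "move_arm", "payload": {"rows": [[0,0,0.0007,0,0.03],[0,0,0,0,0.03],[0,0,0.0007,0,0.03],[0,0,0,0,0.03]]}}

```text
clock: 12.5
tool_pos: [0.5051, -0.3511, 0.1883]
eef_rot: [0.061, 0.998, 0.0, 0.0]
contact_force: [-1.1, -0.7, -1.3]
opening: 0.381
finger_force: 14.0
```

>>> {"api": "move_arm", "payload": {"rows": [[0,0,0.0007,0,0.03],[0,0,0,0,0.03],[0,0,0,0,0.03]]}}

```text
clock: 12.75
tool_pos: [0.5051, -0.351, 0.1875]
eef_rot: [0.061, 0.998, 0.0, -0.0]
contact_force: [0.8, 0.3, -0.1]
opening: 0.382
finger_force: 14.0
```

>>> {"api": "move_arm", "payload": {"rows": [[0,0,0.0007,0,0.03],[0,0,0,0,0.03],[0,0,0,0,0.03]]}}

```text
clock: 13.0
tool_pos: [0.5051, -0.351, 0.1872]
eef_rot: [0.061, 0.998, -0.0, 0.0]
contact_force: [-0.8, 1.2, 3.5]
opening: 0.38
finger_force: 14.0
```

Touchdown at the expected height. Release and back up.

>>> {"api": "move_arm", "payload": {"rows": [[0,0,0,0,0.04],[0,0,0,0,0.05],[0,0,0,0,0.07],[0,0,0,0,0.088],[0,0,0,0,0.088],[0,0,0,0,0.088],[0,0,0,0,0.088]]}}

```text
clock: 13.58
tool_pos: [0.5051, -0.351, 0.1867]
eef_rot: [0.061, 0.998, 0.0, -0.0]
contact_force: [-0.6, -0.5, -0.3]
opening: 0.884
finger_force: 0.0
```

>>> {"api": "move_arm", "payload": {"rows": [[0,0,-0.01,0,0.088],[0,0,-0.03,0,0.088],[0,0,-0.04,0,0.088],[0,0,-0.04,0,0.088],[0,0,-0.04,0,0.088],[0,0,-0.04,0,0.088],[0,0,-0.02,0,0.088],[0,0,0,0,0.088]]}}

```text
clock: 14.25
tool_pos: [0.5064, -0.3513, 0.4133]
eef_rot: [0.062, 0.998, -0.002, 0.005]
contact_force: [0.4, -0.5, 0.9]
opening: 0.998
finger_force: 0.0
```

```bash
python3 - <<'E'
from h import *
to(.591,-.0025,.4,82)
from plant import snapshot
d=snapshot('top');np.savez('top2.npz',**d);P=cloud(d)
cv2.imwrite('pics/top2.png',cv2.resize(d['color'][60:300,130:450,::-1],None,fx=2.4,fy=2.4,interpolation=cv2.INTER_CUBIC))
d=snapshot('wrist');np.savez('w4.npz',**d)
E
```

```text
t 14.25 pos [ 0.5064 -0.3513  0.4133] yaw 82.95 tilt [ 0.0098 -0.0054] F [ 0.39 -0.45  0.88] M [-0.002  0.012  0.025] open 0.0879 ff 0.0
  shift [-0.041   0.3567  0.0123] spin 0.0165
```

View pics/top2.png

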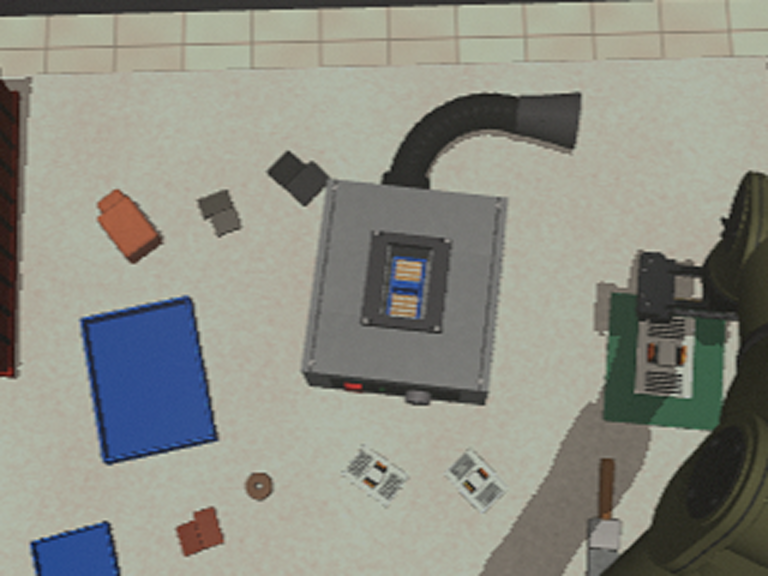

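Cover lies flat on the mat ((663,357) in the crop); the filter is visible in the pocket at (405,288), bar across the middle at (405,290).

```bash
python3 - <<'E'
from h import *
from plant import r
print("q",np.round(r.get_state()["q"],3))
d=dict(np.load("top2.npz"));P=cloud(d);z=P[...,2];H=cv2.cvtColor(d["color"],cv2.COLOR_RGB2HSV);h,s,v=[H[...,i].astype(int) for i in range(3)]
inn=np.hypot(P[...,0]-.591,P[...,1]+.003)<.055
b=inn&(h>100)&(h<130)&(s>120);t=inn&(h<25)&(s>60)&(v>100)
print("filter",rect(d,cv2.morphologyEx((b|t).astype(np.uint8),cv2.MORPH_CLOSE,np.ones((5,5))),.086))
bar=b&(z>.098);print("bar",bar.sum(),P[bar].mean(0).round(4),P[bar].min(0).round(4),P[bar].max(0).round(4))
cv=(abs(P[...,0]-.505)<.1)&(abs(P[...,1]+.352)<.1)&(s<60)&(v>130)&(z<.04)&(z>.01)
print("cover",P[cv].mean(0).round(4),np.percentile(z[cv],[5,50,95]))
U=rect(d,inn|((z>.105)&(z<.13)&(abs(P[...,0]-.59)<.17)&(abs(P[...,1])<.17)),.112);print("unit",U)
E
```

```text
q [ 0.758  0.691 -0.406  1.588  0.32   0.928  1.69 ]
filter ((594.252197265625, -2.215841293334961), (42.265560150146484, 78.02647399902344), 81.30982208251953)
bar 34 [5.899e-01 4.000e-04 1.108e-01] [ 0.5825 -0.0155  0.1044] [0.5974 0.0157 0.1182]
cover [ 0.4853 -0.3729  0.016 ] [0.01119447 0.01574589 0.02110406]
unit ((591.2717895507812, -1.2268829345703125), (239.861328125, 262.7405090332031), 81.97000122070312)
```

>>> {"api": "move_arm", "payload": {"rows": [[-0.004,0.025,0,0,0.06],[-0.004,0.036,0,0,0.04],[-0.004,0.036,0,0,0.04],[-0.004,0.036,0,0,0.04],[-0.004,0.036,0,0,0.04],[-0.004,0.036,0,0,0.04],[-0.004,0.036,0,0,0.04],[-0.004,0.036,0,0,0.04],[-0.004,0.036,0,0,0.04],[-0.004,0.036,0,0,0.04]]}}

```text
clock: 15.18
tool_pos: [0.5869, -0.008, 0.4049]
eef_rot: [0.061, 0.998, -0.0, -0.002]
contact_force: [0.6, 0.2, -0.3]
opening: 0.454
finger_force: 0.0
```

>>> {"api": "move_arm", "payload": {"rows": [[0,0.01,0,-0.12,0.04],[0,0,0,-0.12,0.04],[0,0,0,-0.12,0.04],[0,0,0,-0.12,0.04],[0,0,0,-0.12,0.04],[0,0,0,-0.12,0.04],[0,0,0,-0.12,0.04],[0,0,0,-0.12,0.04],[0,0,0,-0.12,0.04],[0,0,0,-0.12,0.04]]}}

```text
clock: 16.02
tool_pos: [0.588, 0.0, 0.4048]
eef_rot: [-0.516, 0.857, 0.001, -0.002]
contact_force: [-0.7, 0.9, -0.2]
opening: 0.453
finger_force: 0.0
```

>>> {"api": "move_arm", "payload": {"rows": [[0,0,0,-0.12,0.04],[0,0,0,-0.12,0.04],[0,0,0,-0.11,0.04],[0,0,0,0,0.04],[0,0,0,0,0.04]]}}

```text
clock: 16.43
tool_pos: [0.5882, 0.0001, 0.4052]
eef_rot: [-0.654, 0.757, 0.001, -0.001]
contact_force: [0.1, 0.2, -0.7]
opening: 0.453
finger_force: 0.0
```

```bash
python3 -c "
from h import *
to(.590,-.001,.35,172)
from plant import r;print(r.get_state()['q'].round(2))"
```

```text
t 16.43 pos [5.882e-01 1.000e-04 4.052e-01] yaw 171.61 tilt [-0.0034  0.0004] F [ 0.12  0.17 -0.68] M [ 0.138  0.047 -0.035] open 0.0399 ff 0.0
  shift [ 0.0008 -0.0021  0.0552] spin -0.0067
[ 0.36  0.74 -0.8   1.66  0.61  1.01  2.35]
```

>>> {"api": "move_arm", "payload": {"rows": [[0.001,-0.002,0.03,-0.006,0.04],[0,0,0.03,0,0.04],[0,0,0.03,0,0.04],[0,0,0.02,0,0.04],[0,0,0,0,0.04],[0,0,0,0,0.04]]}}

```text
clock: 16.93
tool_pos: [0.5901, -0.0008, 0.296]
eef_rot: [-0.656, 0.754, 0.001, -0.001]
contact_force: [-0.2, 0.4, 0.3]
opening: 0.459
finger_force: 0.0
```

```bash
python3 - <<'E'
from h import *
to(.590,-.001,.258,172)
from plant import snapshot
d=snapshot('wrist');np.savez('w5.npz',**d);cv2.imwrite('pics/w5.png',d['color'][:,:,::-1])
E
```

```text
t 16.93 pos [ 0.5901 -0.0008  0.296 ] yaw 172.04 tilt [-0.0028 -0.0002] F [-0.21  0.37  0.28] M [0.1   0.06  0.032] open 0.0404 ff 0.0
  shift [ 0.0001 -0.      0.038 ] spin 0.0008
```

View pics/w5.png

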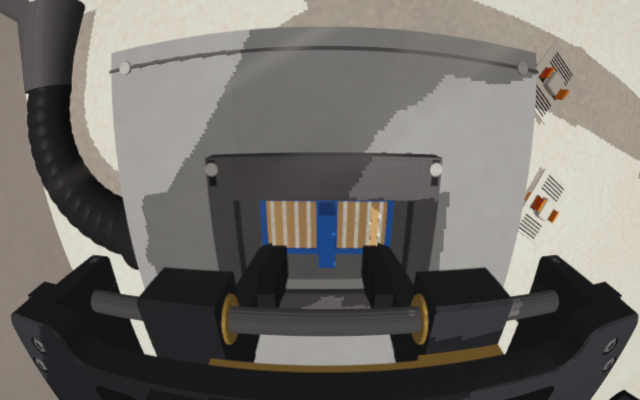

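Bar at columns 317–337, down to row 268; fingers' inner edges at 287 and 362, so it is nearly centred. Check its extent across.

```bash
python3 - <<'E'
from h import *
d=dict(np.load("w5.npz"))
print(fish(d,[[327,203],[327,216],[327,268]],.112).round(4)); print(fish(d,[[317,230],[337,230]],.112).round(4)); print(fish(d,[[390,200],[260,200],[262,253],[387,253]],.086).round(4))
E
```

```text
[[ 0.5836 -0.0283  0.112 ]
 [ 0.5846 -0.0206  0.112 ]
 [ 0.5892  0.013   0.112 ]]
[[ 0.5915 -0.0129  0.112 ]
 [ 0.5801 -0.0113  0.112 ]]
[[ 0.5433 -0.0161  0.086 ]
 [ 0.6275 -0.028   0.086 ]
 [ 0.6344  0.0102  0.086 ]
 [ 0.5479  0.0225  0.086 ]]
```

>>> {"api": "move_arm", "payload": {"rows": [[0.002,0.001,0,0,0.04],[0,0,0.015,0,0.04],[0,0,0.015,0,0.04],[0,0,0.007,0,0.04],[0,0,0,0,0.04],[0,0,0,0,0.04]]}}

```text
clock: 17.48
tool_pos: [0.5896, -0.0027, 0.2608]
eef_rot: [-0.657, 0.754, -0.0, 0.0]
contact_force: [0.6, 0.3, 0.5]
opening: 0.455
finger_force: 0.0
```

>>> {"api": "move_arm", "payload": {"rows": [[0,0,0,0,0.02],[0,0,0,0,0.01],[0,0,0,0,0.005],[0,0,0,0,0.005],[0,0,0,0,0.005],[0,0,0,0,0.005],[0,0,0,0,0.005],[0,0,0,0,0.005]], "newtons": 20}}

```text
clock: 18.15
tool_pos: [0.5893, -0.0027, 0.2602]
eef_rot: [-0.657, 0.754, -0.0, 0.0]
contact_force: [-1.3, -0.4, 3.8]
opening: 0.111
finger_force: 20.0
```

>>> {"api": "move_arm", "payload": {"rows": [[0,0,-0.003,0,0.005],[0,0,-0.005,0,0.005],[0,0,-0.01,0,0.005],[0,0,0,0,0.005]]}}

```text
clock: 18.48
tool_pos: [0.5899, -0.0025, 0.2797]
eef_rot: [-0.657, 0.754, -0.001, 0.001]
contact_force: [-0.1, 0.4, -0.6]
opening: 0.112
finger_force: 20.0
```

>>> {"api": "move_arm", "payload": {"rows": [[0,0,-0.01,0,0.005],[0,0,-0.015,0,0.005],[0,0,-0.02,0,0.005],[0,0,-0.02,0,0.005],[0,0,-0.02,0,0.005],[0,0,-0.02,0,0.005],[0,0,-0.01,0,0.005],[0,0,0,0,0.005],[0,0,0,0,0.005]]}}

```text
clock: 19.23
tool_pos: [0.5891, -0.0029, 0.393]
eef_rot: [-0.657, 0.754, -0.0, 0.0]
contact_force: [0.8, 0.1, -1.6]
opening: 0.111
finger_force: 20.0
```

```bash
python3 - <<'E'
from h import *
to(.4913,.347,.39,172)
from plant import snapshot
d=snapshot('wrist');cv2.imwrite('pics/w6.png',d['color'][:,:,::-1])
E
```

```text
t 19.23 pos [ 0.5891 -0.0029  0.393 ] yaw 172.11 tilt [ 0.0004 -0.0003] F [ 0.76  0.12 -1.64] M [ 0.102  0.082 -0.035] open 0.0098 ff 20.0
  shift [-0.3332  0.145   0.0028] spin 0.0019
```

View pics/w6.png

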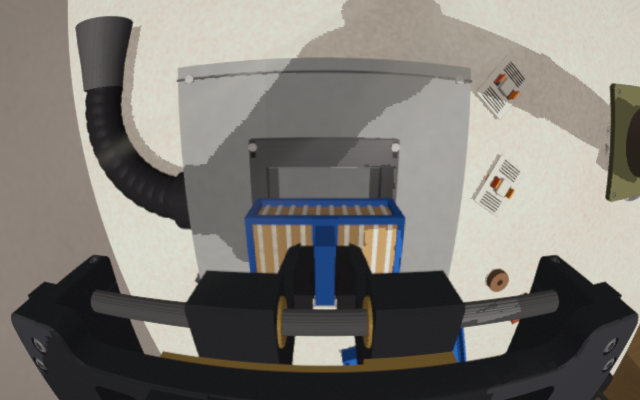

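Filter held level by its bar (325,265), pocket empty. On to the tray.

>>> {"api": "move_arm", "payload": {"rows": [[-0.018,0.008,0,0,0.005],[-0.03,0.013,0,0,0.005],[-0.03,0.013,0,0,0.005],[-0.03,0.013,0,0,0.005],[-0.03,0.013,0,0,0.005],[-0.03,0.013,0,0,0.005],[-0.03,0.013,0,0,0.005],[-0.03,0.013,0,0,0.005],[-0.03,0.013,0,0,0.005],[-0.03,0.013,0,0,0.005]]}}

```text
clock: 20.12
tool_pos: [0.5041, 0.3007, 0.3913]
eef_rot: [-0.657, 0.754, 0.0, -0.001]
contact_force: [0.3, -0.2, -0.3]
opening: 0.114
finger_force: 20.0
```

>>> {"api": "move_arm", "payload": {"rows": [[-0.028,0.012,0,0,0.005],[-0.017,0.008,0,0,0.005],[0,0,0,0,0.005],[0,0,0,0,0.005]]}}

```text
clock: 20.45
tool_pos: [0.4904, 0.3477, 0.3915]
eef_rot: [-0.658, 0.753, 0.0, -0.001]
contact_force: [0.7, -0.3, -1.5]
opening: 0.115
finger_force: 20.0
```

```bash
python3 - <<'E'
from h import *
to(.4913,.347,.2142,172)
E
```

```text
t 20.45 pos [0.4904 0.3477 0.3915] yaw 172.28 tilt [-0.0021 -0.0015] F [ 0.66 -0.28 -1.48] M [ 0.081  0.047 -0.018] open 0.0101 ff 20.0
  shift [ 0.0003 -0.0013  0.1773] spin 0.0049
```

>>> {"api": "move_arm", "payload": {"rows": [[0,0,0.02,0,0.005],[0,0,0.03,0,0.005],[0,0,0.03,0,0.005],[0,0,0.03,0,0.005],[0,0,0.025,0,0.005],[0,0,0.02,0,0.005],[0,0,0.01,0,0.005],[0,0,0,0,0.005],[0,0,0,0,0.005]]}}

```text
clock: 21.2
tool_pos: [0.4918, 0.3461, 0.2278]
eef_rot: [-0.656, 0.754, -0.0, -0.0]
contact_force: [1.1, -0.3, -0.2]
opening: 0.112
finger_force: 20.0
```

>>> {"api": "move_arm", "payload": {"rows": [[0,0,0.004,0,0.005],[0,0,0.002,0,0.005],[0,0,0.001,0,0.005],[0,0,0,0,0.005]]}}

```text
clock: 21.53
tool_pos: [0.4915, 0.347, 0.2214]
eef_rot: [-0.657, 0.754, -0.0, 0.0]
contact_force: [0.1, 0.3, -1.7]
opening: 0.11
finger_force: 20.0
```

>>> {"api": "move_arm", "payload": {"rows": [[0,0,0.002,0,0.005],[0,0,0.002,0,0.005],[0,0,0.001,0,0.005],[0,0,0,0,0.005]]}}

```text
clock: 21.87
tool_pos: [0.4913, 0.3469, 0.2157]
eef_rot: [-0.657, 0.754, -0.0, -0.0]
contact_force: [-0.1, 0.2, -0.5]
opening: 0.113
finger_force: 20.0
```

>>> {"api": "move_arm", "payload": {"rows": [[0,0,0.001,0,0.005],[0,0,0,0,0.005]]}}

```text
clock: 22.03
tool_pos: [0.4913, 0.347, 0.2148]
eef_rot: [-0.657, 0.754, 0.0, -0.0]
contact_force: [-0.3, -0.8, -1.5]
opening: 0.115
finger_force: 20.0
```

>>> {"api": "move_arm", "payload": {"rows": [[0,0,0.0008,0,0.005],[0,0,0,0,0.005]]}}

```text
clock: 22.2
tool_pos: [0.4913, 0.3471, 0.2142]
eef_rot: [-0.657, 0.754, 0.0, 0.0]
contact_force: [-0.3, -0.2, -0.7]
opening: 0.108
finger_force: 20.0
```

>>> {"api": "move_arm", "payload": {"rows": [[0,0,0.0006,0,0.005],[0,0,0,0,0.005]]}}

```text
clock: 22.37
tool_pos: [0.4913, 0.3471, 0.2142]
eef_rot: [-0.657, 0.754, -0.0, 0.0]
contact_force: [-1.4, -1.2, 5.4]
opening: 0.11
finger_force: 20.0
```

>>> {"api": "move_arm", "payload": {"rows": [[0,0,0.0006,0,0.005],[0,0,0,0,0.005]]}}

```text
clock: 22.53
tool_pos: [0.4912, 0.3471, 0.2142]
eef_rot: [-0.657, 0.754, -0.0, 0.0]
contact_force: [-1.6, -2.4, 9.5]
opening: 0.114
finger_force: 20.0
```

Touching down at exactly the expected height. Ease off slightly, release, retreat.

>>> {"api": "move_arm", "payload": {"rows": [[0,0,-0.0008,0,0.005],[0,0,0,0,0.015],[0,0,0,0,0.03],[0,0,0,0,0.045],[0,0,0,0,0.045],[0,0,0,0,0.045],[0,0,0,0,0.045]]}}

```text
clock: 23.12
tool_pos: [0.4913, 0.347, 0.2136]
eef_rot: [-0.657, 0.754, 0.0, -0.0]
contact_force: [0.2, 0.7, 0.9]
opening: 0.506
finger_force: 0.0
```

>>> {"api": "move_arm", "payload": {"rows": [[0,0,-0.01,0,0.045],[0,0,-0.03,0,0.045],[0,0,-0.04,0,0.045],[0,0,-0.04,0,0.045],[0,0,-0.04,0,0.045],[0,0,-0.02,0,0.045],[0,0,0,0,0.045],[0,0,0,0,0.045]]}}

```text
clock: 23.78
tool_pos: [0.4913, 0.347, 0.3954]
eef_rot: [-0.657, 0.754, -0.0, 0.001]
contact_force: [0.0, -0.4, -0.4]
opening: 0.514
finger_force: 0.0
```

```bash
python3 - <<'E'
from h import *
from plant import snapshot
to(.4913,.347,.39)
a=snapshot('scene');np.savez('scene3.npz',**a)
d=snapshot('top');P=cloud(d);H=cv2.cvtColor(d["color"],cv2.COLOR_RGB2HSV);z=P[...,2]
w=(abs(P[...,0]-.505)<.09)&(abs(P[...,1]+.352)<.09)&(H[...,1]<60)&(H[...,2]>130)&(z<.05)
print("cover",rect(d,cv2.morphologyEx(w.astype(np.uint8),cv2.MORPH_CLOSE,np.ones((7,7))),.0165),np.median(z[w]))
cv2.imwrite('pics/end.png',cv2.resize(np.vstack([a['color'][120:320,180:500],d['color'][130:310,140:460]])[:,:,::-1],None,fx=1.5,fy=1.5))
E
```

```text
t 23.78 pos [0.4913 0.347  0.3954] yaw 172.11 tilt [0.0024 0.0017] F [ 0.01 -0.42 -0.42] M [0.108 0.051 0.018] open 0.0453 ff 0.0
  shift [0.     0.     0.0054] spin 0.0
cover ((506.7270202636719, -349.6290283203125), (76.56924438476562, 111.43855285644531), 82.92220306396484) 0.010911503897270025
```

View pics/end.png

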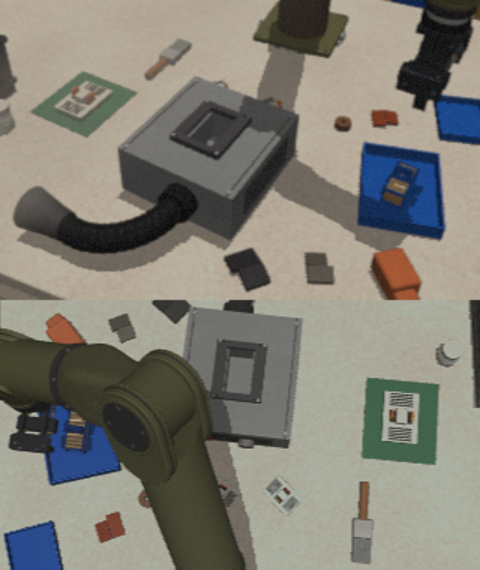

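The cover lies flat on the mat, 6 mm off its centre ((400,417) in the lower half), and the filter stands upright in the large tray ((400,185) in the upper half). Everything else is in place.

```bash
python3 -c "
from plant import r
print(r.finish_job())"
```

```text
the job is handed in; nothing more can be done
None
```

The job is handed in: the cover lies flat on the green mat about 6 mm off its centre, the filter stands upright in the large blue tray, nothing else looks moved in the last pictures, and it took about 24 s on the robot's clock; the verdict was not shown.

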